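Put the printing blocks back in the block box

TASK

Put the four knobbed wooden printing blocks (round, square, bar and cross) away in the plywood block box, each knob up, lying flat and fully down in the recess that has its own outline. Leave the small wooden jar lid and the ridged sanding block where they lie, and let go of everything at the end.

Things in the scene. Friction and masses are not known exactly. Their poses are not given: they have to be found in the camera images.
- round_block: Loose wooden printing block, a disc 60 mm in diameter and 20 mm thick, dark rubber face below; it starts on a 2 mm paper mat. Amid its top stands a round wooden knob (the grip), 26 mm in diameter, 20 to 52 mm above the underside. About 70 g. Origin: centre of the underside; z up.
- square_block: Loose wooden printing block, a square slab 50 x 50 mm, 20 mm thick; x and y run along its sides, dark rubber face below; it starts on a 2 mm paper mat. Amid its top stands a round wooden knob (the grip), 26 mm in diameter, 20 to 52 mm above the underside. About 70 g. Origin: centre of the underside; z up.
- bar_block: Loose wooden printing block, a long slab 72 mm (along its x) by 30 mm (along its y), 20 mm thick, dark rubber face below; it starts on a 2 mm paper mat. Amid its top stands a round wooden knob (the grip), 26 mm in diameter, 20 to 52 mm above the underside. About 70 g. Origin: centre of the underside; z up.
- cross_block: Loose wooden printing block, a plus-shaped slab 20 mm thick of two crossing arms along x and y, each 64 mm long and 24 mm wide, dark rubber face below; it starts on a 2 mm paper mat. Amid its top stands a round wooden knob (the grip), 26 mm in diameter, 20 to 52 mm above the underside. About 70 g. Origin: centre of the underside; z up.
- well_round: Grey liner, dark round recess 76 mm in diameter, for the round block. Liner 98 x 98 mm, 18 mm high; recess 14 mm deep, floor 4 mm above the origin. Fixed in a quarter of the 216 mm square plywood block box (walls 30 mm high, underside of liner 7 mm above the table); liners 100 mm apart, in any order. Origin: centre of the underside; z up.
- well_square: Grey liner, dark square recess 66 x 66 mm, sides along x and y, for the square block. Liner 98 x 98 mm, 18 mm high; recess 14 mm deep, floor 4 mm above the origin. Fixed in a quarter of the 216 mm square plywood block box (walls 30 mm high, underside of liner 7 mm above the table); liners 100 mm apart, in any order. Origin: centre of the underside; z up.
- well_bar: Grey liner, dark oblong recess 88 mm (along its x) by 46 mm (along its y), for the bar block. Liner 98 x 98 mm, 18 mm high; recess 14 mm deep, floor 4 mm above the origin. Fixed in a quarter of the 216 mm square plywood block box (walls 30 mm high, underside of liner 7 mm above the table); liners 100 mm apart, in any order. Origin: centre of the underside; z up.
- well_cross: Grey liner, dark plus-shaped recess, arms along x and y, each 78 mm long and 38 mm wide, for the cross block. Liner 98 x 98 mm, 18 mm high; recess 14 mm deep, floor 4 mm above the origin. Fixed in a quarter of the 216 mm square plywood block box (walls 30 mm high, underside of liner 7 mm above the table); liners 100 mm apart, in any order. Origin: centre of the underside; z up.
- jar_lid: Loose wooden jar lid, look-alike that stays: a disc only 42 mm in diameter, 14 mm thick, with a smaller knob 21 mm in diameter, 34 mm high overall. Origin: centre of the underside.
- sanding_block: Loose wooden sanding block, look-alike that stays: 68 x 42 mm, with a straight ridge 14 mm wide along its whole length (its x) instead of a knob, 39 mm high overall. Origin: centre of the underside.
Mind the look-alikes: they are no part of the job. What is shaped like the round_block but green is not meant.

How it is judged:
By the outcome, as a careful person would: the job done as asked, in the order asked, and still so for the second after the job is handed in, with the robot touching nothing.
It also fails if it takes over 109 s, if anything falls off the work surface, if the arm or the gripper's body presses on something with over 40 N, if the wrist force passes 120 N, or if a joint passes its speed limit or range.

ROBOT

A 7-joint arm with a two-finger parallel gripper is mounted at the origin on the work surface. World frame = base frame: x ahead of the robot, y to its left, z up, the work surface at z = 0. Lengths are in mm, angles in degrees, forces in N, time in s.
With the tool pointing down it reaches from about 350 to 900 mm from the base axis. Payload 8.1 kg.
Tool frame: the origin (TCP) lies at the very end of the fingers, on their centre line; the grasp point (between the pads) lies 19 mm behind it; z points along the fingers, y is the line along which they close (so a half turn about z gives the same grasp; the last joint's range is limited). The gripper opens to 92 mm and grips with 3 to 60 N. Pads are 19 mm wide; open, the fingers measure 130 mm over their backs; the gripper's body (75 mm by 190 mm) begins 47 mm behind the grasp point.
Start: joints at [-72.972, 24.895, 1.432, 90.138, -0.665, 64.973, -4.303], TCP at [243.3, 575.715, 198.042] pointing down, gripper open.
Joint ranges: [-149.89, 149.89], [-25.12, 119.58], [-72.63, 75.52], [4.76, 147.25], [-75.54, 255.54], [6.69, 114.76], [-157.13, 157.13]. Speed limits (degrees/s): [127.2, 127.2, 172.46, 172.46, 180, 180, 180].

INTERFACE

Orientations are given as a 3x3 rotation matrix whose columns are the frame's x, y, z axes.
In Python, from rig import r gives the robot as it stands. The module is installed in compiled form; this text tells all that it offers.
- The arm moves only by the shell command python3 -m crank 'ROWS' [FORCE]. ROWS is JSON, a list of rows, each a list of 7 numbers: the shift along the world's x, y, z in cm, then the turn, a rotation vector about the world's x, y, z in degrees, then the closure, from 0 (fully open) to 1 (shut). A call has 1 to 12 rows; each row is the pose to reach, as a shift and turn from the pose commanded when the call began; what a row does not reach only later rows make up. A row lasts 1/8 s, in which the tool goes at most 62.5 mm and 10.7 degrees, less where a joint would pass 70% of its speed; a pose out of reach is approached as far as the arm can. A call with a gripper value outside its range is refused whole. The fingers move at their own pace and stop on an object; FORCE is the grip in N (left out, the last holds). Time passes only in rows, so rows that repeat a pose let the fingers close. It gives the time, the measured TCP pose, the force, the opening and the grip force at its end, in the units of the state.
- r.sense(): the state, without advancing time (a new reading comes with each control period).
- r.camera(name): name is "scene" or "top"; returns the picture (384x512x3 uint8, red, green, blue); there is no depth.
- r.camera_info(name): a dict with "intrinsics" (3x3 intrinsics, pixels), "k1" (the pictures are not rectified: a ray, as slopes to the right and down, at radius r is drawn at 1 + k1 r^2 times it, then the intrinsics apply), "position" and "orientation" of the camera in the world. Camera axes: x right, y down, z forward; pixel columns grow to the right and rows downward; lengths in mm; the calibration is good to about 2 mm. A picture is of the moment at which its call begins. camera_info takes no time and is no camera call.
- r.sign_off(): hands the job in; it is judged then, once.
The state is a dict: "t": time; "joint_pos": joint angles; "qvel": joint speeds; "joint_torque": joint torques, N m; "eef_pos": TCP position; "ee_rot": TCP orientation; "ft_force": force on the tool from outside, world axes, zero at the start; "wrist_torque": the same for the moment, N m; "width": finger opening in mm; "grasp_force": force on a finger pad.
Only numpy, scipy, OpenCV 4.12 (cv2) and the standard library are available. Lean on these libraries where they do the work, as an engineer would, in place of code of your own. Each camera call takes 0.05 s, during which the arm holds its last target. There are 200 camera calls.

## Working session

There is one attempt and no reset: what is moved stays moved. The work goes in short steps, Python scripts to look and compute and a shell command to move; the robot and the scene stay as the last step left them, time stands still between calls to the robot, and variables do not carry over. Pictures are saved under pics/ and viewed, at most 19 in all, crops included, and the job is handed in when it is done.

```bash
mkdir -p pics
python3 - <<'E'
from rig import r
import cv2
for n in("scene","top"):
    im=r.camera(n); cv2.imwrite(f"pics/{n}0.png",im[...,::-1]); print(n,r.camera_info(n))
s=r.sense(); print(s["t"],s["eef_pos"],s["ee_rot"],s["width"])
E
```

```text
scene {'intrinsics': array([[347.81727621,   0.        , 252.1209185 ],
       [  0.        , 347.81727621, 196.23561914],
       [  0.        ,   0.        ,   1.        ]]), 'k1': -0.019644532764530237, 'position': array([ 994.59361424, -213.22629659,  674.2678248 ]), 'orientation': array([[ 0.46470145,  0.70390168, -0.53719175],
       [ 0.8853989 , -0.37693278,  0.27201189],
       [-0.01101556, -0.60203331, -0.79839499]])}
top {'intrinsics': array([[363.92717256,   0.        , 254.50106452],
       [  0.        , 363.92717256, 185.0142593 ],
       [  0.        ,   0.        ,   1.        ]]), 'k1': -0.058088165186769285, 'position': array([511.21747972,   4.00026035, 805.99554258]), 'orientation': array([[ 0.02026155, -0.9924691 ,  0.12080789],
       [-0.99973089, -0.02147714, -0.00876842],
       [ 0.011297  , -0.12059771, -0.99263718]])}
0.1 [243.1237923  575.22859435 197.32609119] [[-9.21124633e-01  3.89267562e-01 -4.18736624e-04]
 [ 3.89267760e-01  9.21123630e-01 -1.36716247e-03]
 [-1.46483802e-04 -1.42232770e-03 -9.99998978e-01]] 91.84018741255393
```

View pics/scene0.png

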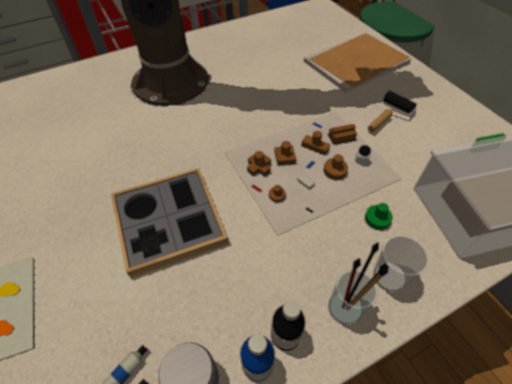

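View pics/top0.png

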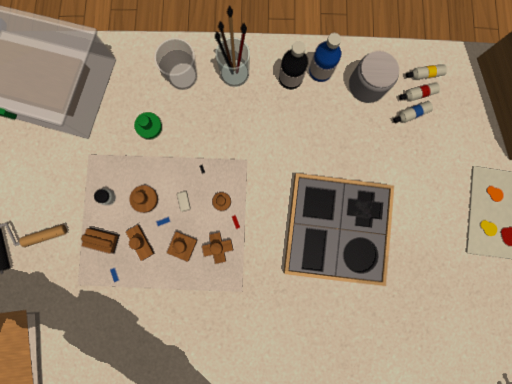

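```bash
cat > h.py <<'E'
import numpy as np, cv2
from rig import r
def ray(name,px):
    c=r.camera_info(name);K=c["intrinsics"];p=np.atleast_2d(px).astype(float)
    d=(p-K[:2,2])/K[0,0]; u=d.copy()
    for _ in range(10): u=d/(1+c["k1"]*(u**2).sum(1,keepdims=True))
    return c["position"],np.c_[u,np.ones(len(u))]@c["orientation"].T
def toplane(name,px,z):
    o,d=ray(name,px); return o+d*((z-o[2])/d[:,2])[:,None]
def topx(name,P):
    c=r.camera_info(name);K=c["intrinsics"];q=(np.atleast_2d(P)-c["position"])@c["orientation"]
    u=q[:,:2]/q[:,2:]; u=u*(1+c["k1"]*(u**2).sum(1,keepdims=True)); return u*K[0,0]+K[:2,2]
def two(pa,pb):
    A=[];b=[]
    for n,p in(("top",pa),("scene",pb)):
        o,d=ray(n,p);d=d[0]/np.linalg.norm(d[0]);M=np.eye(3)-np.outer(d,d);A.append(M);b.append(M@o)
    return np.linalg.solve(sum(A),sum(b))
E
python3 - <<'E'
import cv2,numpy as np
from h import *
T=cv2.imread("pics/top0.png");S=cv2.imread("pics/scene0.png")
for n,I,b in(("top",T,(75,150,250,295)),("scene",S,(225,110,405,230))):
    x0,y0,x1,y1=b;h=cv2.cvtColor(I,cv2.COLOR_BGR2HSV)
    m=((h[...,0]<18)&(h[...,1]>110)&(h[...,2]>25)).astype(np.uint8)
    m[:y0]=0;m[y1:]=0;m[:,:x0]=0;m[:,x1:]=0
    for c in cv2.findContours(m,cv2.RETR_EXTERNAL,cv2.CHAIN_APPROX_NONE)[0]:
        if cv2.contourArea(c)>60: print(n,cv2.boundingRect(c),cv2.contourArea(c),cv2.minAreaRect(c))
cv2.imwrite("pics/c1.png",cv2.resize(T[180:265,78:240],None,fx=4.9,fy=4.9,interpolation=cv2.INTER_CUBIC))
cv2.imwrite("pics/c2.png",cv2.resize(S[115:215,235:365],None,fx=6,fy=6,interpolation=cv2.INTER_CUBIC))
g=T[170:290,280:400];m=((g.max(2)<55)).astype(np.uint8)
for c in cv2.findContours(m,cv2.RETR_EXTERNAL,cv2.CHAIN_APPROX_NONE)[0]:
    if cv2.contourArea(c)>200:
        w=toplane("top",c[:,0]+[280,170],25); rr=cv2.minAreaRect(w[:,:2].astype(np.float32)); print("well",c[:,0].mean(0)+[280,170],rr,w[:,:2].min(0),w[:,:2].max(0))
h=cv2.cvtColor(g,cv2.COLOR_BGR2HSV);m=((h[...,1]>90)&(h[...,0]<25)&(h[...,2]>120)).astype(np.uint8)
c=max(cv2.findContours(m,cv2.RETR_EXTERNAL,cv2.CHAIN_APPROX_NONE)[0],key=cv2.contourArea)
print("box",cv2.minAreaRect(toplane("top",c[:,0]+[280,170],30)[:,:2].astype(np.float32)))
E
```

```text
top (202, 232, 31, 32) 488.5 ((217.00001525878906, 247.50001525878906), (27.64406967163086, 27.423503875732422), 36.02737808227539)
top (167, 232, 30, 29) 512.0 ((181.46449279785156, 245.9851837158203), (23.46154022216797, 23.615388870239258), 22.61986541748047)
top (81, 228, 37, 25) 593.0 ((98.5, 240.00003051757812), (34.86558151245117, 19.494186401367188), 14.743561744689941)
top (126, 225, 28, 36) 476.0 ((137.9836883544922, 242.83396911621094), (33.34001541137695, 18.006237030029297), 61.189208984375)
top (212, 192, 19, 19) 243.5 ((221.00003051757812, 201.00001525878906), (17.88854217529297, 17.8885440826416), 63.43495178222656)
top (130, 185, 28, 28) 556.5 ((143.5, 198.5), (27.0, 27.0), 90.0)
scene (269, 186, 16, 16) 172.5 ((276.7500305175781, 193.74998474121094), (14.849241256713867, 14.142135620117188), 45.0)
scene (325, 155, 23, 24) 377.0 ((335.1000061035156, 167.7000274658203), (22.807893753051758, 21.913463592529297), 63.43495178222656)
scene (248, 151, 22, 24) 366.0 ((258.5, 162.5), (23.0, 21.0), 90.0)
scene (275, 142, 21, 22) 315.0 ((284.65386962890625, 152.7692413330078),
[... 643 characters left out ...]
96.54028335]
well [313.98305085 249.50847458] ((471.05206298828125, -132.18960571289062), (44.386661529541016, 85.82262420654297), 84.06088256835938) [ 427.88282343 -157.93923048] [ 514.19624239 -106.86004176]
well [364.66929134 208.67716535] ((559.8226318359375, -242.57113647460938), (74.77297973632812, 75.9734878540039), 38.901729583740234) [ 522.46296065 -280.7809196 ] [ 598.30262551 -203.59350446]
well [318.88596491 202.98245614] ((570.2659912109375, -142.42218017578125), (64.70004272460938, 64.21499633789062), 84.0760726928711) [ 536.13720914 -175.58659319] [ 604.53585681 -108.25414215]
box ((516.37109375, -187.4698486328125), (216.81410217285156, 217.33726501464844), 83.99279022216797)
```

View pics/c1.png

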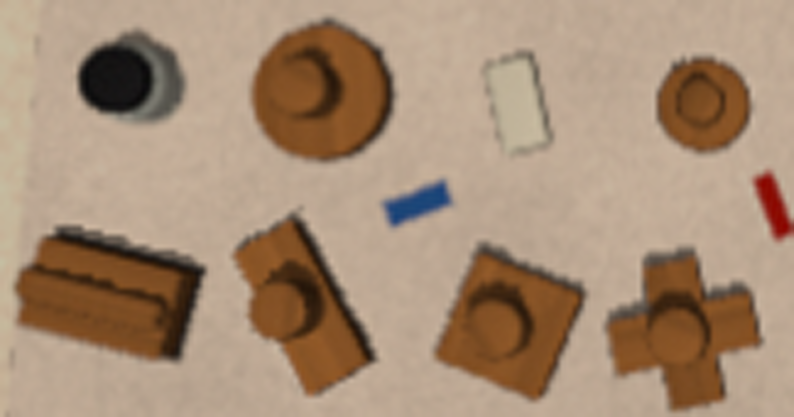

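View pics/c2.png

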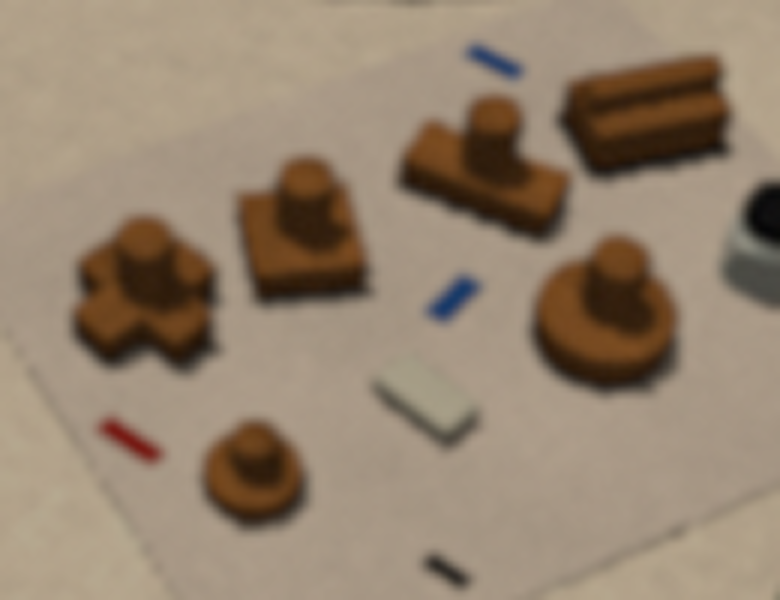

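Run:
```python
import numpy as np
from h import *
f=lambda p,s,o:(np.array(p)+.5)/s-.5+o
A={"round":((298,84),(620,255)),"bar":((280,308),(495,112)),"square":((499,322),(306,176)),"cross":((678,332),(146,236)),"lid":((700,100),(256,438))}
for k,(a,b) in A.items():
    pa=f(a,4.9,[78,180]);pb=f(b,6,[235,115]); print(k,two(pa,pb).round(1),toplane("top",pa,54).round(1),toplane("scene",pb,54).round(1))
C={"square":[(482,252),(583,292),(540,398),(436,355)],"bar":[(235,252),(295,218),(372,360),(315,395)],"cross":[(670,258),(755,318),(697,403),(612,348)]}
for k,c in C.items():
    w=toplane("top",[f(p,4.9,[78,180]) for p in c],22)[:,:2]; e=np.roll(w,-1,0)-w
    if k=="cross": e=w-np.roll(w,2,0)
    print(k,w.mean(0).round(1),np.degrees(np.arctan2(e[:,1],e[:,0])).round(1),np.linalg.norm(e,axis=1).round(1))
w=toplane("top",[f((325,90),4.9,[78,180])],22);print("rounddisc",w)
s=r.sense();print(s["t"])
```

```text
round [572.4 236.5  56.9] [[573.  238.1  54. ]] [[570.2 237.8  54. ]]
bar [478.7 239.1  57. ] [[478.8 240.5  54. ]] [[476.  240.7  54. ]]
square [475.2 146.8  58.9] [[475.3 148.2  54. ]] [[471. 149.  54.]]
cross [472.7  72.5  57.3] [[472.9  73.4  54. ]] [[469.7  73.4  54. ]]
lid [571.1  68.1  36.6] [[569.9  67.2  54. ]] [[582.4  59.9  54. ]]
square [473.  149.5] [-110.   159.7   69.4  -22. ] [47.7 49.  49.1 48.5]
bar [478.6 240.1] [ -59.  -148.6  122.9   32.4] [30.  71.  28.8 72. ]
cross [471.4  74. ] [  12.4  -77.  -167.6  103. ] [63.6 63.3 63.6 63.3]
rounddisc [[573.20049807 235.88358343  22.        ]]
0.1
```

```bash
python3 -m crank '[[10,-10,0,0,0,-10,0.4],[20,-20,0,0,0,-20,0.4],[32.9,-33.8,-7.8,0,0,-35,0.4],[32.9,-33.8,-7.8,0,0,-35,0.4],[32.9,-33.8,-7.8,0,0,-35,0.4],[32.9,-33.8,-7.8,0,0,-35,0.4],[32.9,-33.8,-7.8,0,0,-35,0.4],[32.9,-33.8,-7.8,0,0,-35,0.4],[32.9,-33.8,-7.8,0,0,-35,0.4],[32.9,-33.8,-7.8,0,0,-35,0.4],[32.9,-33.8,-7.8,0,0,-35,0.4],[32.9,-33.8,-7.8,0,0,-35,0.4]]' 30
python3 - <<'E'
from rig import r
import cv2,numpy as np
a=cv2.resize(r.camera("top")[...,::-1][130:290,75:260],None,fx=2.1,fy=2.1);b=cv2.resize(r.camera("scene")[...,::-1][60:220,225:410],None,fx=2.1,fy=2.1)
cv2.imwrite("pics/a1.png",np.hstack([a,b]))
E
```

```text
t: 1.6
eef_pos: [571.6, 239.0, 120.3]
ee_rot: [[-0.533, 0.846, 0.0], [0.846, 0.533, 0.001], [0.0, 0.0, -1.0]]
ft_force: [-0.4, -0.9, -0.4]
width: 55.4
grasp_force: 0.0
```

View pics/a1.png

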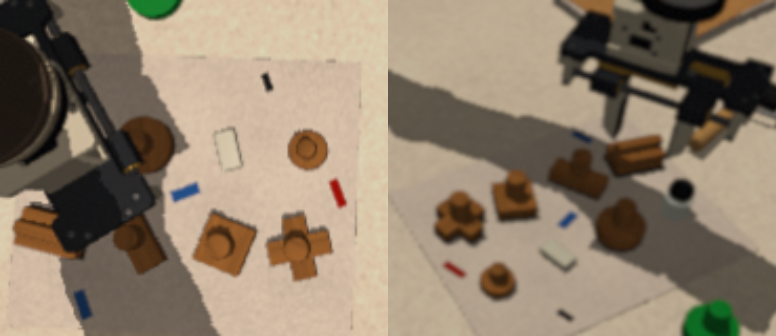

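```bash
python3 -m crank '[[0,0,-4,0,0,0,0.4],[0,0,-7,0,0,0,0.4],[0,0,-8.5,0,0,0,0.4],[0,0,-9.3,0,0,0,0.4],[0,0,-9.3,0,0,0,0.4],[0,0,-9.3,0,0,0,0.4],[0,0,-9.3,0,0,0,0.8],[0,0,-9.3,0,0,0,0.9],[0,0,-9.3,0,0,0,0.9],[0,0,-9.3,0,0,0,0.9],[0,0,-9.3,0,0,0,0.9]]' 30
python3 - <<'E'
from rig import r
import cv2,numpy as np
a=cv2.resize(r.camera("top")[...,::-1][130:290,75:260],None,fx=2.1,fy=2.1);b=cv2.resize(r.camera("scene")[...,::-1][60:220,225:410],None,fx=2.1,fy=2.1)
cv2.imwrite("pics/a2.png",np.hstack([a,b]))
E
```

```text
t: 3.08
eef_pos: [572.3, 237.7, 27.0]
ee_rot: [[-0.531, 0.847, -0.0], [0.847, 0.531, -0.0], [-0.0, -0.0, -1.0]]
ft_force: [0.3, -0.0, 0.3]
width: 11.3
grasp_force: 0.0
```

View pics/a2.png

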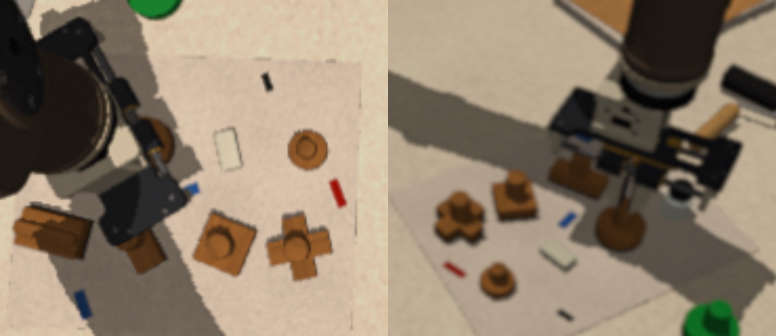

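Run:
```python
from rig import r
import cv2,numpy as np
from h import *
b=r.camera("scene")[...,::-1].copy()
p=topx("scene",[[572.3,237.7,27]])[0];q=topx("scene",[[572,237.3,54]])[0];print(p,q)
cv2.imwrite("pics/a3.png",cv2.resize(b[95:190,285:385],None,fx=6,fy=6,interpolation=cv2.INTER_CUBIC))
print(r.sense()["width"],r.sense()["grasp_force"])
```

```text
[336.38190061 165.14174119] [338.18987792 157.64688062]
9.416421998442727 0.0
```

View pics/a3.png

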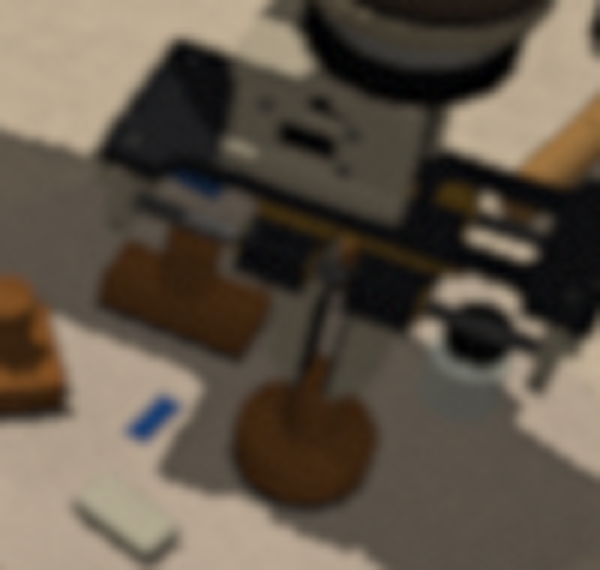

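Run:
```python
from h import *
print(topx("scene",[[571.6,239,120.3],[571.6+.846*37,239+.533*37,120.3],[571.6-.846*37,239-.533*37,120.3],[571.6,239,150],[572.3,237.7,27],[572.3,237.7,60],[572,237.3,22]]).round(1))
a=cv2.imread("pics/a1.png")[:,388:];b=cv2.imread("pics/a3.png")
cv2.imwrite("pics/a4.png",cv2.resize(a[20:260,120:390],None,fx=2.5,fy=2.5,interpolation=cv2.INTER_CUBIC))
```

```text
[[344.1 137.2]
 [359.6 142.9]
 [329.  131.8]
 [346.7 127.4]
 [336.4 165.1]
 [338.9 156. ]
 [335.8 166.5]]
```

View pics/a4.png

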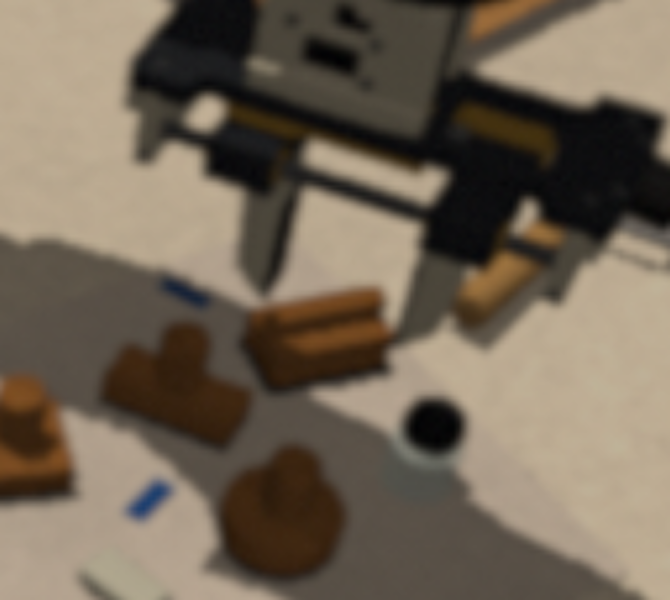

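```bash
python3 -m crank '[[0,0,4,0,0,0,0.9],[0,0,10,0,0,0,0.5],[-2,5,10,0,0,-10,0.5],[-4,10,10,0,0,-20,0.5],[-6,15,10,0,0,-32,0.5],[-6,15,10,0,0,-32,0.5],[-6,15,10,0,0,-32,0.5],[-6,15,10,0,0,-32,0.5],[-6,15,10,0,0,-32,0.5]]' 30
python3 - <<'E'
from rig import r
import cv2,numpy as np
from h import *
A=r.camera("top")[...,::-1];B=r.camera("scene")[...,::-1]
cv2.imwrite("pics/T5.png",A);cv2.imwrite("pics/S5.png",B)
p=r.sense()["eef_pos"]
for d in(-27,27):
  for dz in(0,25): print(d,dz,[topx(n,p+[d,0,dz])[0].round(1) for n in("top","scene")])
a=cv2.resize(A[110:260,0:150],None,fx=2.6,fy=2.6,interpolation=cv2.INTER_CUBIC);q=topx("scene",p)[0].astype(int)
print(q);b=cv2.resize(B[q[1]-75:q[1]+75,q[0]-75:q[0]+75],None,fx=2.6,fy=2.6,interpolation=cv2.INTER_CUBIC)
cv2.imwrite("pics/a5.png",np.hstack([a,b]))
E
```

```text
t: 4.35
eef_pos: [513.2, 386.3, 127.2]
ee_rot: [[0.0, 1.0, 0.0], [1.0, -0.0, -0.0], [-0.0, 0.0, -1.0]]
ft_force: [0.2, -0.1, 0.2]
width: 46.2
grasp_force: 0.0
-27 0 [array([ 45.9, 237.8]), array([371.5,  95.1])]
-27 25 [array([ 38.3, 238. ]), array([374.1,  86.7])]
27 0 [array([ 48.1, 209. ]), array([385.9, 107.3])]
27 25 [array([ 40.7, 208.2]), array([388.9,  98.8])]
[378 101]
```

View pics/a5.png

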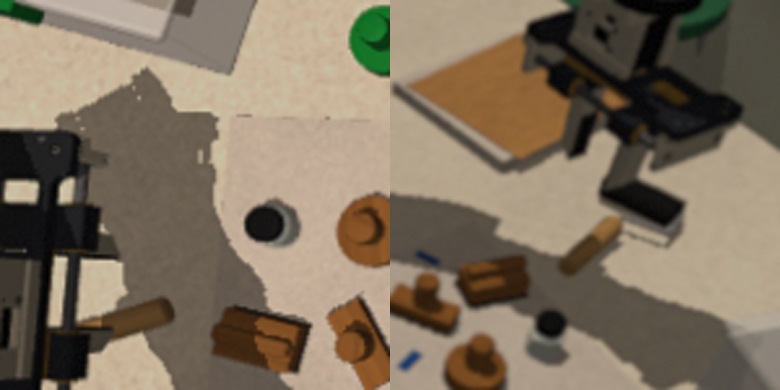

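```bash
python3 -m crank '[[0,-5,0,0,0,0,0.4],[3,-10,0,0,0,20,0.4],[6,-15,0,0,0,32,0.4],[6,-15,0,0,0,32,0.4],[6,-15,0,0,0,32,0.4],[6,-15,-5,0,0,32,0.4],[6,-15,-9,0,0,32,0.4],[6,-15,-10.5,0,0,32,0.4],[6,-15,-11.2,0,0,32,0.4],[6,-15,-11.7,0,0,32,0.4],[6,-15,-12.0,0,0,32,0.4],[6,-15,-12.0,0,0,32,0.4]]' 30
python3 - <<'E'
from rig import r
import cv2,numpy as np
b=r.camera("scene")[...,::-1].copy()
cv2.imwrite("pics/a6.png",cv2.resize(b[95:190,285:385],None,fx=6,fy=6,interpolation=cv2.INTER_CUBIC))
E
```

```text
t: 5.95
eef_pos: [572.6, 237.9, 7.6]
ee_rot: [[-0.531, 0.847, 0.001], [0.847, 0.531, 0.0], [-0.0, 0.001, -1.0]]
ft_force: [0.0, -0.5, 0.3]
width: 55.2
grasp_force: 0.0
```

View pics/a6.png

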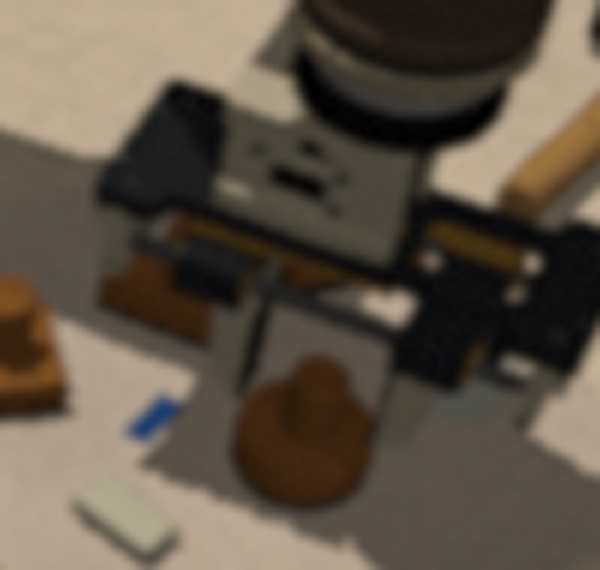

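```bash
python3 -m crank '[[0,0,-0.3,0,0,0,0.4],[0,0,-0.6,0,0,0,0.4],[0,0,-0.6,0,0,0,0.4],[0,0,-0.6,0,0,0,0.8],[0,0,-0.6,0,0,0,0.9],[0,0,-0.6,0,0,0,0.9],[0,0,-0.6,0,0,0,0.9],[0,0,-0.6,0,0,0,0.9]]' 30; python3 -m crank '[[0,0,0.5,0,0,0,0.9],[0,0,1.5,0,0,0,0.9],[0,0,5,0,0,0,0.9],[0,0,8.5,0,0,0,0.9],[0,0,8.5,0,0,0,0.9]]' 30
```

```text
t: 7.0
eef_pos: [572.3, 237.8, 1.1]
ee_rot: [[-0.531, 0.847, 0.0], [0.847, 0.531, 0.0], [0.0, 0.0, -1.0]]
ft_force: [-0.0, 0.7, 0.1]
width: 24.9
grasp_force: 30.0
t: 7.62
eef_pos: [574.5, 238.5, 89.6]
ee_rot: [[-0.531, 0.847, 0.005], [0.847, 0.531, 0.003], [-0.001, 0.006, -1.0]]
ft_force: [0.9, -1.0, -0.7]
width: 25.4
grasp_force: 30.0
```

```bash
python3 -m crank '[[-1.5,-6,0,0,0,0,0.9],[-3,-12,0,0,0,0,0.9],[-4.5,-18,0,0,0,0,0.9],[-6,-24,0,0,0,0,0.9],[-7.5,-30,0,0,0,0,0.9],[-9,-36,0,0,0,0,0.9],[-10,-41,0,0,0,0,0.9],[-10.8,-45,0,0,0,0,0.9],[-11.1,-47,0,0,0,0,0.9],[-11.1,-47,-2,0,0,0,0.9],[-11.1,-47,-4.5,0,0,0,0.9],[-11.1,-47,-4.5,0,0,0,0.9]]' 30
python3 - <<'E'
from rig import r
import cv2,numpy as np
A=r.camera("top")[...,::-1];B=r.camera("scene")[...,::-1]
cv2.imwrite("pics/T7.png",A);cv2.imwrite("pics/S7.png",B)
a=cv2.resize(A[160:300,270:410],None,fx=2.8,fy=2.8,interpolation=cv2.INTER_CUBIC)
b=cv2.resize(B[145:285,100:240],None,fx=2.8,fy=2.8,interpolation=cv2.INTER_CUBIC)
cv2.imwrite("pics/a7.png",np.hstack([a,b]))
E
```

```text
t: 9.12
eef_pos: [459.6, -231.6, 39.5]
ee_rot: [[-0.531, 0.847, -0.004], [0.847, 0.531, 0.001], [0.003, -0.002, -1.0]]
ft_force: [-0.6, 0.2, 0.3]
width: 25.3
grasp_force: 30.0
```

View pics/a7.png

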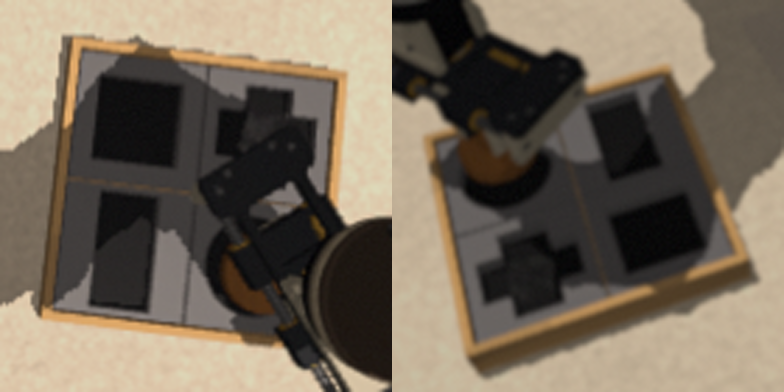

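```bash
python3 -m crank '[[0,0,-1,0,0,0,0.9],[0,0,-1.7,0,0,0,0.9],[0,0,-2.3,0,0,0,0.9],[0,0,-2.8,0,0,0,0.9],[0,0,-3.05,0,0,0,0.9],[0,0,-3.05,0,0,0,0.9]]' 30
python3 - <<'E'
from rig import r
import cv2,numpy as np
from h import *
B=r.camera("scene")[...,::-1]
cv2.imwrite("pics/a8.png",cv2.resize(B[145:285,100:240],None,fx=4,fy=4,interpolation=cv2.INTER_CUBIC))
E
```

```text
t: 9.98
eef_pos: [461.3, -232.3, 10.4]
ee_rot: [[-0.531, 0.847, -0.0], [0.847, 0.531, 0.0], [0.0, -0.0, -1.0]]
ft_force: [-0.4, 0.7, -0.1]
width: 25.2
grasp_force: 30.0
```

View pics/a8.png

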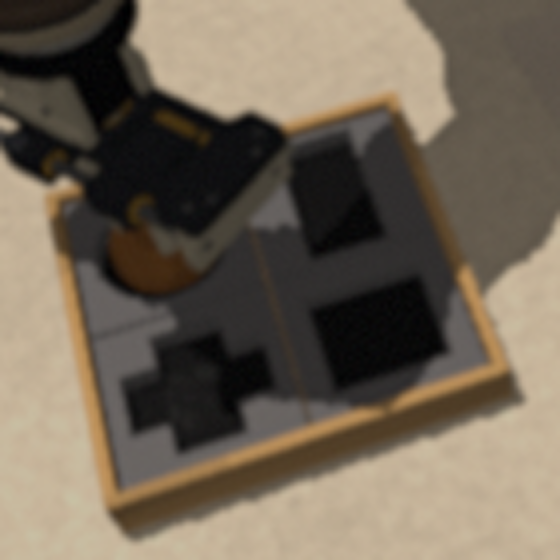

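```bash
python3 -m crank '[[0,0,0,0,0,0,0.4],[0,0,0,0,0,0,0.4],[0,0,0,0,0,0,0.4],[0,0,2,0,0,0,0.4],[0,0,5,0,0,0,0.4],[0,0,9,0,0,0,0.4],[0.2,6,9,0,0,0,0.4],[0.4,12,9,0,0,0,0.4],[0.7,18,9,0,0,0,0.4],[0.9,24,9,0,0,0,0.4],[1.05,30.6,9,0,0,0,0.4],[1.05,30.6,9,0,0,0,0.4]]' 30
python3 -m crank '[[0,0,0,0,0,0,0.4],[0,0,-4,0,0,0,0.4],[0,0,-7,0,0,0,0.4],[0,0,-8.5,0,0,0,0.4],[0,0,-9.2,0,0,0,0.4],[0,0,-9.85,0,0,0,0.4],[0,0,-9.85,0,0,0,0.4],[0,0,-9.85,0,0,0,0.8],[0,0,-9.85,0,0,0,0.9],[0,0,-9.85,0,0,0,0.9],[0,0,-9.85,0,0,0,0.9]]' 30
python3 - <<'E'
from rig import r
import cv2,numpy as np
A=r.camera("top")[...,::-1];B=r.camera("scene")[...,::-1]
a=cv2.resize(A[170:290,280:400],None,fx=3.2,fy=3.2,interpolation=cv2.INTER_CUBIC)
b=cv2.resize(B[90:210,220:340],None,fx=3.2,fy=3.2,interpolation=cv2.INTER_CUBIC)
cv2.imwrite("pics/a9.png",np.hstack([a,b]))
E
```

```text
t: 11.52
eef_pos: [471.6, 79.2, 100.6]
ee_rot: [[-0.538, 0.843, 0.0], [0.843, 0.538, 0.002], [0.001, 0.001, -1.0]]
ft_force: [-0.3, -0.9, 0.1]
width: 55.1
grasp_force: 0.0
t: 12.9
eef_pos: [471.9, 73.8, 2.2]
ee_rot: [[-0.531, 0.847, 0.0], [0.847, 0.531, 0.0], [-0.0, 0.0, -1.0]]
ft_force: [0.0, 0.1, 1.5]
width: 25.1
grasp_force: 30.0
```

View pics/a9.png

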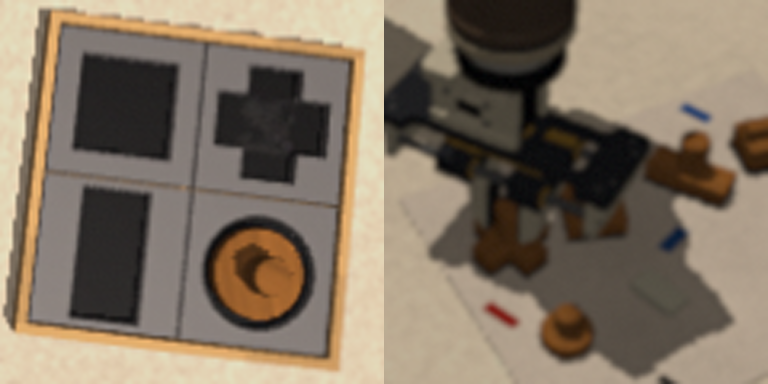

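```bash
python3 -m crank '[[0,0,1,0,0,0,0.9],[0,0,4,0,0,0,0.9],[0,0,8,0,0,0,0.9],[1.5,-5,8,0,0,-5,0.9],[3,-10.5,8,0,0,-10,0.9],[4.5,-16,8,0,0,-15,0.9],[6,-21.5,8,0,0,-19,0.9],[7.4,-26.5,8,0,0,-19,0.9],[8.4,-30,8,0,0,-19,0.9],[8.9,-31.6,8,0,0,-19,0.9],[8.9,-31.6,6,0,0,-19,0.9],[8.9,-31.6,4,0,0,-19,0.9]]' 30
python3 -m crank '[[0,0,0,0,0,0,0.9],[0,0,-1,0,0,0,0.9],[0,0,-1.7,0,0,0,0.9],[0,0,-2.3,0,0,0,0.9],[0,0,-2.8,0,0,0,0.9],[0,0,-3.05,0,0,0,0.9],[0,0,-3.05,0,0,0,0.9]]' 30
```

```text
t: 14.5
eef_pos: [561.0, -241.1, 41.9]
ee_rot: [[-0.227, 0.974, 0.0], [0.974, 0.227, 0.001], [0.001, 0.0, -1.0]]
ft_force: [0.6, 0.9, -0.5]
width: 25.6
grasp_force: 30.0
t: 15.38
eef_pos: [560.8, -242.4, 11.5]
ee_rot: [[-0.226, 0.974, 0.0], [0.974, 0.226, -0.0], [-0.0, 0.0, -1.0]]
ft_force: [0.1, -0.1, -0.3]
width: 25.4
grasp_force: 30.0
```

```bash
python3 -m crank '[[0,0,0,0,0,0,0.4],[0,0,0,0,0,0,0.4],[0,0,0,0,0,0,0.4],[0,0,2,0,0,0,0.4],[0,0,5,0,0,0,0.4],[0,0,9,0,0,0,0.4],[-1.4,6,9,0,0,6,0.4],[-2.8,12,9,0,0,12,0.4],[-4.2,18,9,0,0,19,0.4],[-5.6,24,9,0,0,19,0.4],[-7,30,9,0,0,19,0.4],[-8.7,39.1,9,0,0,19,0.4]]' 30
python3 - <<'E'
from rig import r
import cv2,numpy as np
A=r.camera("top")[...,::-1];B=r.camera("scene")[...,::-1]
a=cv2.resize(A[170:290,280:400],None,fx=3.2,fy=3.2,interpolation=cv2.INTER_CUBIC)
b=cv2.resize(B[90:210,220:340],None,fx=3.2,fy=3.2,interpolation=cv2.INTER_CUBIC)
cv2.imwrite("pics/a10.png",np.hstack([a,b]))
E
```

```text
t: 16.88
eef_pos: [478.8, 120.9, 101.9]
ee_rot: [[-0.531, 0.847, 0.001], [0.847, 0.531, 0.0], [-0.0, 0.001, -1.0]]
ft_force: [1.3, 0.2, 0.0]
width: 55.1
grasp_force: 0.0
```

View pics/a10.png

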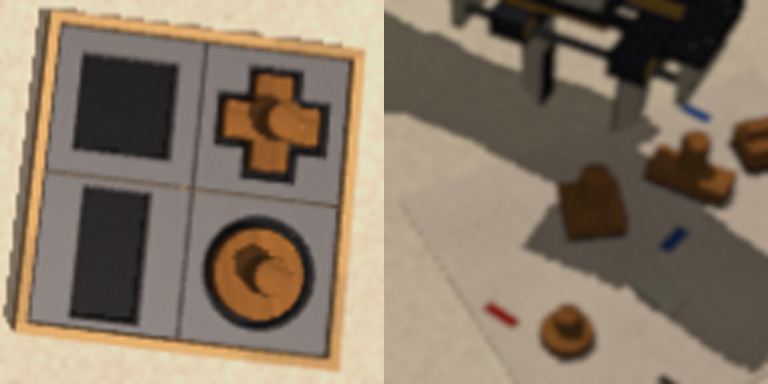

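```bash
python3 -m crank '[[0,0,0,0,0,0,0.4],[0,0,0,0,0,0,0.4],[0,0,0,0,0,0,0.4]]'
```

```text
t: 17.35
eef_pos: [479.7, 117.7, 101.6]
ee_rot: [[-0.529, 0.849, 0.0], [0.849, 0.529, -0.0], [-0.0, 0.0, -1.0]]
ft_force: [0.4, 0.2, -0.6]
width: 55.0
grasp_force: 0.0
```

```bash
python3 -m crank '[[-0.6,3.1,0,0,0,0,0.4],[-0.6,3.1,-4,0,0,0,0.4],[-0.6,3.1,-7,0,0,0,0.4],[-0.6,3.1,-8.5,0,0,0,0.4],[-0.6,3.1,-9.3,0,0,0,0.4],[-0.6,3.1,-9.95,0,0,0,0.4],[-0.6,3.1,-9.95,0,0,0,0.4],[-0.6,3.1,-9.95,0,0,0,0.8],[-0.6,3.1,-9.95,0,0,0,0.9],[-0.6,3.1,-9.95,0,0,0,0.9],[-0.6,3.1,-9.95,0,0,0,0.9]]' 30
```

```text
t: 18.73
eef_pos: [473.4, 150.3, 2.3]
ee_rot: [[-0.531, 0.847, 0.0], [0.847, 0.531, 0.0], [-0.0, 0.0, -1.0]]
ft_force: [0.5, -0.6, 2.8]
width: 25.3
grasp_force: 30.0
```

```bash
python3 -m crank '[[0,0,1,0,0,0,0.9],[0,0,4,0,0,0,0.9],[0,0,8,0,0,0,0.9],[1.7,-5,8,0,0,5,0.9],[3.4,-10,8,0,0,10,0.9],[5,-15,8,0,0,15,0.9],[6.7,-20,8,0,0,15,0.9],[8.2,-25,8,0,0,15,0.9],[9.7,-29.2,8,0,0,15,0.9],[9.7,-29.2,8,0,0,15,0.9],[9.7,-29.2,6,0,0,15,0.9],[9.7,-29.2,4,0,0,15,0.9]]' 30
python3 -m crank '[[0,0,0,0,0,0,0.9],[0,0,-1,0,0,0,0.9],[0,0,-1.7,0,0,0,0.9],[0,0,-2.3,0,0,0,0.9],[0,0,-2.8,0,0,0,0.9],[0,0,-3.1,0,0,0,0.9],[0,0,-3.1,0,0,0,0.9]]' 30
```

```text
t: 20.23
eef_pos: [570.3, -140.7, 42.1]
ee_rot: [[-0.733, 0.68, 0.001], [0.68, 0.733, 0.001], [0.0, 0.001, -1.0]]
ft_force: [-0.2, 0.8, -1.2]
width: 25.4
grasp_force: 30.0
t: 21.1
eef_pos: [570.3, -141.9, 11.3]
ee_rot: [[-0.732, 0.681, 0.0], [0.681, 0.732, 0.0], [0.0, 0.0, -1.0]]
ft_force: [-1.7, -0.2, 3.1]
width: 25.6
grasp_force: 30.0
```

```bash
python3 -m crank '[[0,0,0,0,0,0,0.4],[0,0,0,0,0,0,0.4],[0,0,0,0,0,0,0.4],[0,0,2,0,0,0,0.4],[0,0,5,0,0,0,0.4],[0,0,9,0,0,0,0.4],[0,0,9,0,0,0,0.4]]' 30
python3 -m crank '[[-1.2,5,0,0,0,-5,0.4],[-2.4,10,0,0,0,-10,0.4],[-3.6,15,0,0,0,-15,0.4],[-4.8,20,0,0,0,-15,0.4],[-6,25,0,0,0,-15,0.4],[-7.2,30,0,0,0,-15,0.4],[-8.4,35,0,0,0,-15,0.4],[-9.2,38.2,0,0,0,-15,0.4],[-9.2,38.2,0,0,0,-15,0.4],[-9.2,38.2,0,0,0,-15,0.4],[-9.2,38.2,0,0,0,-15,0.4]]'
python3 - <<'E'
from rig import r
import cv2,numpy as np
A=r.camera("top")[...,::-1];B=r.camera("scene")[...,::-1]
a=cv2.resize(A[170:290,280:400],None,fx=3.2,fy=3.2,interpolation=cv2.INTER_CUBIC)
b=cv2.resize(B[80:200,250:370],None,fx=3.2,fy=3.2,interpolation=cv2.INTER_CUBIC)
cv2.imwrite("pics/a11.png",np.hstack([a,b]))
E
```

```text
t: 21.98
eef_pos: [572.6, -142.4, 104.1]
ee_rot: [[-0.732, 0.681, 0.006], [0.681, 0.732, -0.001], [-0.005, 0.003, -1.0]]
ft_force: [0.3, 0.3, -0.3]
width: 55.4
grasp_force: 0.0
t: 23.35
eef_pos: [478.7, 238.6, 100.8]
ee_rot: [[-0.529, 0.848, -0.0], [0.848, 0.529, -0.001], [-0.001, -0.0, -1.0]]
ft_force: [0.7, -0.1, 0.5]
width: 54.9
grasp_force: 0.0
```

View pics/a11.png

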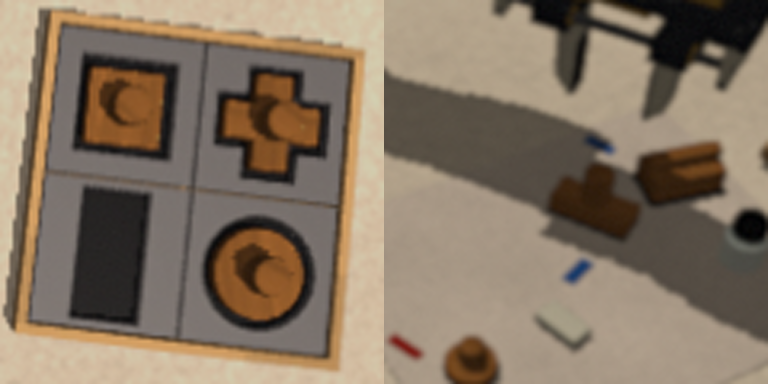

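```bash
python3 -m crank '[[0,0,0,0,0,-10,0.5],[0,0,-2,0,0,-20,0.5],[0,0,-5,0,0,-20,0.5],[0,0,-7,0,0,-20,0.5],[0,0,-8.5,0,0,-20,0.5],[0,0,-9.3,0,0,-20,0.5],[0,0,-9.9,0,0,-20,0.5],[0,0,-9.9,0,0,-20,0.5],[0,0,-9.9,0,0,-20,0.8],[0,0,-9.9,0,0,-20,0.9],[0,0,-9.9,0,0,-20,0.9],[0,0,-9.9,0,0,-20,0.9]]' 30
```

```text
t: 24.95
eef_pos: [478.5, 240.3, 2.4]
ee_rot: [[-0.21, 0.978, 0.0], [0.978, 0.21, 0.0], [0.0, 0.0, -1.0]]
ft_force: [-1.1, -0.7, 4.7]
width: 25.5
grasp_force: 30.0
```

```bash
python3 -m crank '[[0,0,1,0,0,0,0.9],[0,0,4,0,0,0,0.9],[0,0,8,0,0,0,0.9],[-0.1,-5,8,0,0,-8,0.9],[-0.2,-10,8,0,0,-16,0.9],[-0.3,-15,8,0,0,-24,0.9],[-0.4,-20,8,0,0,-32,0.9],[-0.5,-25,8,0,0,-38,0.9],[-0.6,-30,8,0,0,-38,0.9],[-0.7,-34.5,8,0,0,-38,0.9],[-0.7,-37.2,8,0,0,-38,0.9],[-0.7,-37.2,5,0,0,-38,0.9]]' 30
python3 -m crank '[[0,0,-1,0,0,0,0.9],[0,0,-1,0,0,0,0.9]]' 30
python3 - <<'E'
from rig import r
import cv2,numpy as np
A=r.camera("top")[...,::-1];B=r.camera("scene")[...,::-1]
a=cv2.resize(A[160:300,270:410],None,fx=2.8,fy=2.8,interpolation=cv2.INTER_CUBIC)
b=cv2.resize(B[145:285,100:240],None,fx=2.8,fy=2.8,interpolation=cv2.INTER_CUBIC)
cv2.imwrite("pics/a12.png",np.hstack([a,b]))
E
```

```text
t: 26.45
eef_pos: [473.1, -135.0, 53.8]
ee_rot: [[0.441, 0.898, 0.005], [0.898, -0.441, -0.001], [0.001, 0.005, -1.0]]
ft_force: [0.1, 0.5, -0.4]
width: 25.3
grasp_force: 30.0
t: 26.7
eef_pos: [470.8, -131.4, 41.9]
ee_rot: [[0.437, 0.9, -0.001], [0.9, -0.437, 0.0], [-0.0, -0.001, -1.0]]
ft_force: [-0.1, -0.6, -0.7]
width: 25.3
grasp_force: 30.0
```

View pics/a12.png

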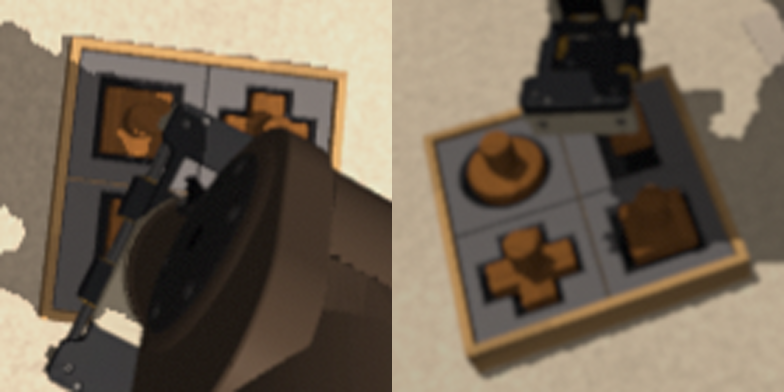

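```bash
python3 -m crank '[[0,0,-1,0,0,0,0.9],[0,0,-1.7,0,0,0,0.9],[0,0,-2.3,0,0,0,0.9],[0,0,-2.8,0,0,0,0.9],[0,0,-3.0,0,0,0,0.9],[0,0,-3.0,0,0,0,0.9]]' 30
```

```text
t: 27.55
eef_pos: [471.3, -131.9, 11.9]
ee_rot: [[0.437, 0.899, -0.0], [0.899, -0.437, -0.0], [-0.0, -0.0, -1.0]]
ft_force: [-0.8, 0.8, -1.2]
width: 25.3
grasp_force: 30.0
```

```bash
python3 -m crank '[[0,0,0,0,0,0,0.4],[0,0,0,0,0,0,0.4],[0,0,0,0,0,0,0.4],[0,0,2,0,0,0,0.4],[0,0,5,0,0,0,0.4],[0,0,9,0,0,0,0.4],[0,0,14,0,0,0,0.4],[-4,5,14,0,0,0,0.4],[-6,10,14,0,0,0,0.4],[-8,15,14,0,0,0,0.4],[-8,20,14,0,0,0,0.4],[-8,20,14,0,0,0,0.4]]' 30
python3 - <<'E'
from rig import r
import cv2,numpy as np
A=r.camera("top")[...,::-1];B=r.camera("scene")[...,::-1]
b=cv2.resize(B[110:280,100:390],(493,289))
cv2.imwrite("pics/a13.png",np.vstack([cv2.resize(A[150:300,75:410],(670,300)),np.pad(b,((0,0),(0,177),(0,0)))]))
E
```

```text
t: 29.05
eef_pos: [391.2, 71.6, 152.3]
ee_rot: [[0.431, 0.902, 0.001], [0.902, -0.431, 0.001], [0.001, 0.0, -1.0]]
ft_force: [-0.2, -1.0, -0.3]
width: 55.0
grasp_force: 0.0
```

View pics/a13.png

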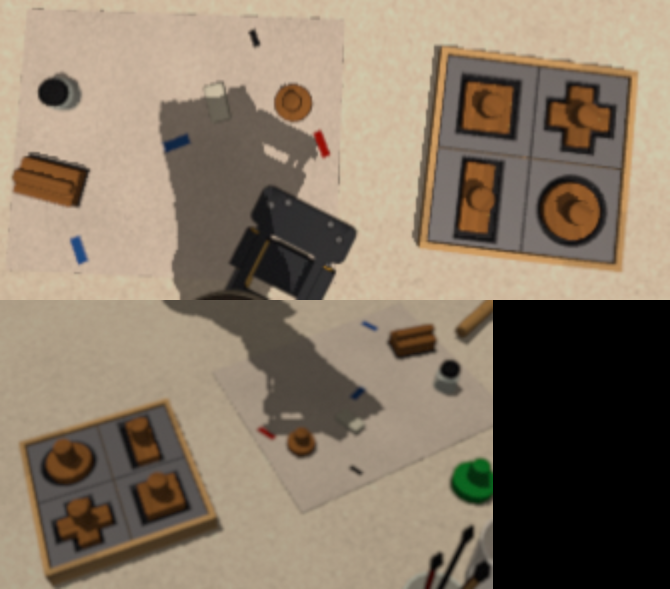

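All four blocks sit flat in their own recesses: square (490,105), cross (580,115), bar (480,198) and round (572,210) in the top crop. The jar lid (292,102) and sanding block (50,180) are where they started.

```bash
python3 -c "
from rig import r
print(r.sign_off())"
```

```text
the job is handed in; nothing more can be done
None
```

The round, square, bar and cross blocks each lie knob up and flat in their own recess, the jar lid and sanding block were left where they lay, the gripper is open and clear, and the job was handed in at about 29 s.

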